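Hold a base plate in the drilling jig with a push block

TASK

Lift the wooden push block up and off its hook, and with it push the grey base plate up to the jig's fence, the block's sole on the plate and its heel behind the plate's near edge. Finish while still holding the block, with one steady diagonal push that keeps the plate flush and firmly pressed against the fence and down on the bed together, ready for drilling. Touch the plate only with the block, and leave the rubber ring, the brass valve and the steel tube beside the hook where they are.

Things in the scene. Friction and masses are not known exactly. Their poses are not given: they have to be found in the camera images.
- block_grip (a point): Wooden push block, 0.22 kg, hanging upright on the hook by its D-handle. Point in the handle's top bar, 16 mm below its top, mid-length. Bar: 24 mm thick (x; grip across this), 76 long (y), 52 high; window below it 40 x 40 mm, seen along x. Sole (flat underside, 60 mm wide) 94 mm below this point, from x = -32 (heel) to +40 mm (toe). z up; while hanging, x points to the stand's post.
- block_heel (a point): Middle of the lower edge of the heel's front face, the face that pushes the plate (it looks to the block's +x). The heel is a 60 mm wide, 14 mm thick strip that reaches 12 mm below the sole, at the rear end of the sole. From block_grip: x -32 mm, z -106 mm; same axes. The block may swing in the grip if carried fast.
- plate_center (a point): Centre of the flat grey plastic base plate (about 0.28 kg) lying loose on the jig's bed, 90 mm along its x, 120 mm along its y, 22 mm high, with four small dark holes at its corners. Its +x edge faces the fence, 25 to 55 mm away from it; its -x edge is the near edge. It slides easily on bed and fence (friction about 0.25).
- fence: Dark steel fence, fixed on the bed: a bar 220 mm long (y), 30 mm thick, 36 mm high. Origin: on the bed's top surface, at the middle of the lower edge of the face that the plate is pushed against; x points into the fence (the push direction), z up. The bed's top surface is 14 mm above the bench.
- bed: Flat aluminium bed of the jig, fixed to the bench, 250 mm (x) by 220 mm (y). Its origin lies on its top surface, 85 mm before the fence's face; same axes as the fence.
- stand: Bolted steel stand. Origin on the bench straight below where the handle hangs; x points to the post (130 mm high, centre at x = 95 mm). Hook: level flat bar from the post towards -x, 10 wide, 8 thick, top face 130 mm up, ending at x = -28 mm in a lip 10 mm above that face. Raise the handle 11 to 29 mm, draw it off some 90 mm towards -x, only then raise more.
- gasket_mid (a point): Bystander: grey rubber ring, 60 mm across, 8 mm high, flat on the bench; its centre.
- valve_mid (a point): Bystander: stepped brass check valve standing upright, 36 mm across, 50 mm high; its centre.
- shell_a_mid (a point): Bystander: stainless tube, 50 mm across, 140 mm high, standing beside the stand; its centre.
Things that resemble listed ones, but are neither listed nor needed, are in the scene too. What is shaped like the stand but orange or red is not meant.

How it is judged (in metres and radians):
On the way:
1. the block is off the hook and held in the gripper (horizontal distance between block_grip and stand above 0.07 m and contact force between the fingers and block above 2 N and contact force between block and stand below 0.1 N), for 0.1 s.
At the end, for the whole second after the job is handed in: Gripper holds the block; its heel, 4 mm or more below the plate's top behind the near edge, and sole press the plate over 5 N; plate presses fence over 4 N and bed over 8 N, flat and flush within 0.04 rad and 4 mm, still; block touches neither bed nor fence, gripper not the plate (contact force between plate and fence above 4 N and contact force between plate and bed above 8 N and contact force between block and plate above 5 N and contact force between the fingers and block above 2 N and contact force between block and bed below 0.5 N and contact force between block and fence below 0.5 N and contact force between each of the arm, the fingers and plate below 0.5 N and angle between the x axis of plate_center and the x axis of fence, either way round below 0.04 rad and angle between plate_center's own z axis and vertical below 0.04 rad and x of plate_center in the frame of fence above -0.049 m and x of block_heel in the frame of plate_center below -0.04 m and z of block_heel in the frame of plate_center below 0.007 m and linear speed of plate below 0.01 m/s); the arm keeps its last pose, push and grip.
It fails at once if the gripper or arm touches the plate (contact force between any of the arm, the fingers and plate above 1 N).
It fails at once if the rubber ring, brass valve or tube beside the stand is moved by more than 25 mm (distance of any of gasket_mid, valve_mid, shell_a_mid from where it was at the start of the episode above 0.025 m).
It also fails if it takes over 64 s, if anything falls off the work surface, if the arm or the gripper's body presses on something with over 40 N, if the wrist force passes 120 N, or if a joint passes its speed limit or range.

ROBOT

A 6-joint arm with a two-finger parallel gripper is mounted at the origin on the work surface. World frame = base frame: x ahead of the robot, y to its left, z up, the work surface at z = 0. Lengths are in mm, angles in rad, forces in N, time in s.
With the tool pointing down it reaches from about 275 to 775 mm from the base axis. Payload 14.6 kg.
Tool frame: the origin (TCP) lies at the very end of the fingers, on their centre line; the grasp point (between the pads) lies 19 mm behind it; z points along the fingers, y is the line along which they close (so a half turn about z gives the same grasp; the last joint's range is limited). The gripper opens to 85 mm and grips with 20 to 120 N. Pads are 22 mm wide; open, the fingers measure 114 mm over their backs; the gripper's body (76 mm by 85 mm) begins 54 mm behind the grasp point. The pads swing forward as they close: fully open they stand 13 mm farther back than shut.
Start: joints at [1.014, 0.263, -0.048, 1.259, 0, 1.415], TCP at [205.319, 483.19, 231.278] pointing down, gripper open.
Joint ranges: [-2.65, 2.65], [-0.89, 1.7], [-1.18, 1.37], [-2.13, 2.11], [-1.35, 1.29], [-3.14, 3.14]. Speed limits (rad/s): [1.89, 1.89, 2.57, 2.79, 3.14, 3.14].

INTERFACE

Orientations are given as a unit quaternion [w, x, y, z].
In Python, from workcell import telemetry, cams, workorder gives the robot as it stands.
- The arm moves only by the tool servo_tool, never from a script. Its argument "deltas" is one flat list of numbers, 7 for each row, row after row: the shift along the world's x, y, z in m, then the turn, a rotation vector about the world's x, y, z in degrees, then the closure, from 0 (fully open) to 1 (shut). In form: [tx, ty, tz, wx, wy, wz, hand, tx, ty, tz, wx, wy, wz, hand, ...]. A call has 1 to 5 rows; each row is the pose to reach, as a shift and turn from the pose commanded when the call began; what a row does not reach only later rows make up. A row lasts 1/12 s, in which the tool goes at most 41.7 mm and 7.16 degrees, less where a joint would pass 70% of its speed; a pose out of reach is approached as far as the arm can. A call with a gripper value outside its range is refused whole. The fingers move at their own pace and stop on an object; "squeeze" is the grip in N (left out, the last holds). Time passes only in rows, so rows that repeat a pose let the fingers close. It gives the time, the measured TCP pose, the force, the opening and the grip force at its end, in the units of the state.
- telemetry.observe(): the state, without advancing time (a new reading comes with each control period).
- cams.capture(name): name is "scene" or "side" or "wrist"; returns the picture (384x512x3 uint8, red, green, blue); there is no depth.
- cams.camera_info(name): a dict with "intrinsics" (3x3 intrinsics, pixels), "distortion" ([k1, k2, p1, p2, k3] as OpenCV has them; the pictures are not rectified), "R" (3x3) and "t" (3): a world point X has camera coordinates R X + t; the wrist camera has in their place "tool_from_camera" (4x4, takes a point from camera to tool coordinates, whose origin is the TCP and whose axes are the flange's). Camera axes: x right, y down, z forward; pixel columns grow to the right and rows downward; lengths in mm; the calibration is good to about 2 mm. A picture is of the moment at which its call begins: read the wrist's pose just before it. camera_info takes no time and is no camera call.
- workorder.close_job(): hands the job in; it is judged then, once.
The state is a dict: "clock": time; "joints": joint angles; "dq": joint speeds; "effort": joint torques, N m; "tcp_pos": TCP position; "tool_rot": TCP orientation; "contact_force": force on the tool from outside, world axes, zero at the start; "wrist_torque": the same for the moment, N m; "opening": finger opening in mm; "grasp_force": force on a finger pad.
Only numpy, scipy, OpenCV 4.12 (cv2) and the standard library are available. Lean on these libraries where they do the work, as an engineer would, in place of code of your own. Each camera call takes 0.05 s, during which the arm holds its last target. There are 200 camera calls.

## Working session

There is one attempt and no reset: what is moved stays moved. The work goes in short steps, Python scripts to look and compute and a tool call to move; the robot and the scene stay as the last step left them, time stands still between calls to the robot, and variables do not carry over. Pictures are saved under pics/ and viewed, at most 10 in all, crops included, and the job is handed in when it is done.

Besides the shell and the picture viewer there is one more tool, called as name(argument=value, ...) on one line, values as JSON. servo_tool: Moves the arm, as the interface text tells. Its arguments: {"type":"object","properties":{"deltas":{"type":"array"},"squeeze":{"type":"number"}},"required":["deltas"]}

```bash
mkdir -p pics; cat > h.py <<'E'
import numpy as np,cv2
from workcell import telemetry,cams,workorder
from scipy.spatial.transform import Rotation as Rn
def cam(name,st=None):
    c=cams.camera_info(name);K=np.array(c["intrinsics"],float);d=np.array(c["distortion"],float)
    if name=="wrist":
        st=st or telemetry.observe();q=np.array(st["tool_rot"])
        T=np.eye(4);T[:3,:3]=Rn.from_quat(q[[1,2,3,0]]).as_matrix();T[:3,3]=st["tcp_pos"]
        W=T@np.array(c["tool_from_camera"]);R=W[:3,:3].T;t=-R@W[:3,3]
    else:R=np.array(c["R"]);t=np.array(c["t"]).ravel()
    return K,d,R,t
def ray(C,uv):
    K,d,R,t=C;p=cv2.undistortPoints(np.array(uv,float).reshape(-1,1,2),K,d).reshape(-1,2)
    D=np.c_[p,np.ones(len(p))]@R;return -R.T@t,D
def onz(C,uv,z):
    o,D=ray(C,uv);return o+D*((z-o[2])/D[:,2])[:,None]
def proj(C,X):
    K,d,R,t=C;return cv2.projectPoints(np.array(X,float).reshape(-1,1,3),cv2.Rodrigues(R)[0],t,K,d)[0].reshape(-1,2)
def tri(C1,u1,C2,u2):
    o1,d1=ray(C1,u1);o2,d2=ray(C2,u2);out=[]
    for a,b in zip(d1,d2):
        s=np.linalg.lstsq(np.c_[a,-b],o2-o1,rcond=None)[0];p,q=o1+a*s[0],o2+b*s[1];out.append(np.r_[(p+q)/2,np.linalg.norm(p-q)])
    return np.array(out)
def save(im,n):cv2.imwrite("pics/"+n,cv2.cvtColor(im,cv2.COLOR_RGB2BGR))
E
python3 - <<'E'
from h import *
print(telemetry.observe())
for n in("scene","side"):
    im=cams.capture(n);np.save(n,im);save(cv2.resize(im,(800,600)),n+".png")
    C=cam(n);print(n,-C[2].T@C[3],C[2][2],C[0][0,0])
E
```

```text
{'clock': 0.0, 'joints': array([ 1.01369097e+00,  2.63510451e-01, -4.89744459e-02,  1.25939263e+00,
       -1.97601317e-05,  1.41551123e+00]), 'dq': array([-0.00223196, -0.00092934,  0.00016294,  0.00011993,  0.00185877,
        0.00061089]), 'effort': array([-1.03639701e-03, -6.37625813e+01,  3.84573269e+01,  1.38190499e-02,
        3.32316711e-05, -1.29358966e-06]), 'tcp_pos': array([205.17113778, 482.93208841, 230.81779795]), 'tool_rot': array([-1.79252711e-04,  1.99561202e-01,  9.79885215e-01, -5.10110788e-04]), 'contact_force': array([-0.52253618,  0.44799184, -0.35795447]), 'wrist_torque': array([ 0.03689739,  0.01038684, -0.02742749]), 'grasp_force': 0.0, 'opening': 85.60875777611643}
scene [1081.50092334 -339.33855848  595.45586872] [-0.70171291  0.43178826 -0.56670794] 367.445094607493
side [ 347.12880566 -791.06108024  902.9304019 ] [ 0.09925469  0.74173353 -0.66330979] 436.04395284696017
```

View pics/scene.png

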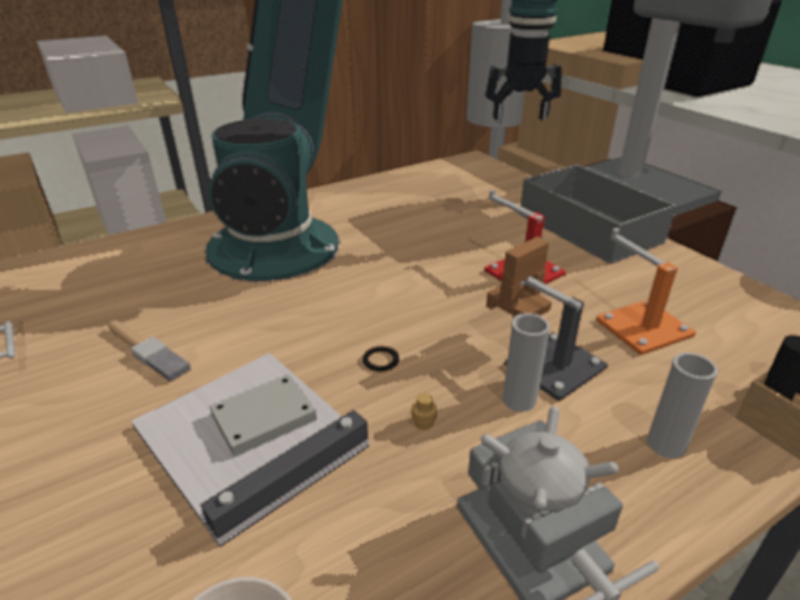

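View pics/side.png

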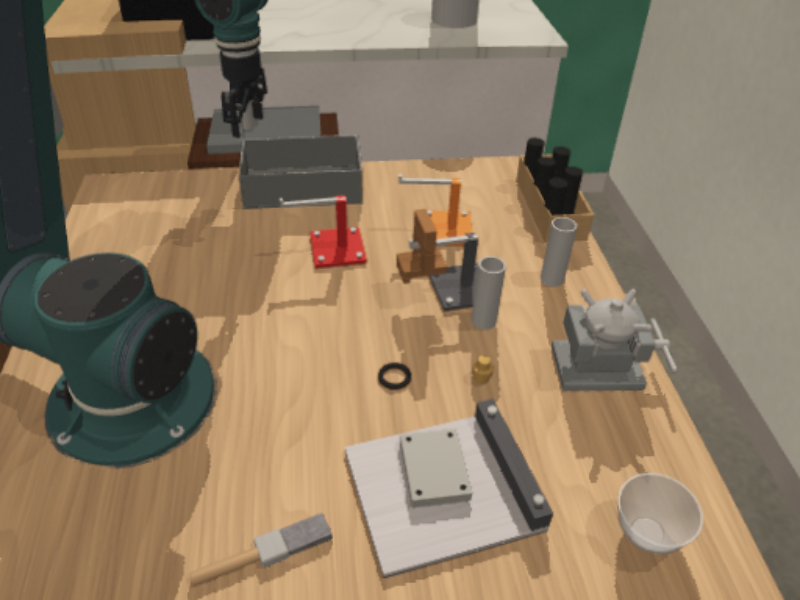

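The scene picture shows these candidates (800×600 px):

| Thing | Scene | Side | Choice |
|---|---|---|---|
| Dark stand, with the brown block at (525,275) | (570,330) | (455,270) | target |
| Red stand | (530,240) | – | decoy |
| Orange stand | (655,295) | – | decoy |
| Tube beside the stand | (525,360) | (487,293) | bystander |
| Far tube | (685,400) | – | lookalike |
| Plate | (262,410) | (435,467) | target |
| Fence | (290,470) | – | target |

Next is a close crop to check the choice and read pixels.

```bash
python3 - <<'E'
from h import *
a=np.load("scene.npy");b=np.load("side.npy")
def crop(im,x,y,w=100,h=75):
    c=cv2.resize(im[y:y+h,x:x+w],(400,300),interpolation=cv2.INTER_CUBIC)
    return c
A=np.vstack([np.hstack([crop(a,300,140,100,75),crop(b,240,125,80,60)]),np.hstack([crop(a,80,220,168,126),crop(b,215,250,144,108)])])
save(A,"crop.png")
# plate masks
for n,im in(("scene",a),("side",b)):
    hsv=cv2.cvtColor(im,cv2.COLOR_RGB2HSV)
    p=(165,265) if n=="scene" else (278,295)
    print(n,hsv[p[1],p[0]],im[p[1],p[0]], im[300,110] if n=="scene" else im[340,255])
E
```

```text
scene [ 22  18 156] [156 153 145] [184 177 174]
side [ 21  28 181] [181 175 161] [202 192 184]
```

View pics/crop.png

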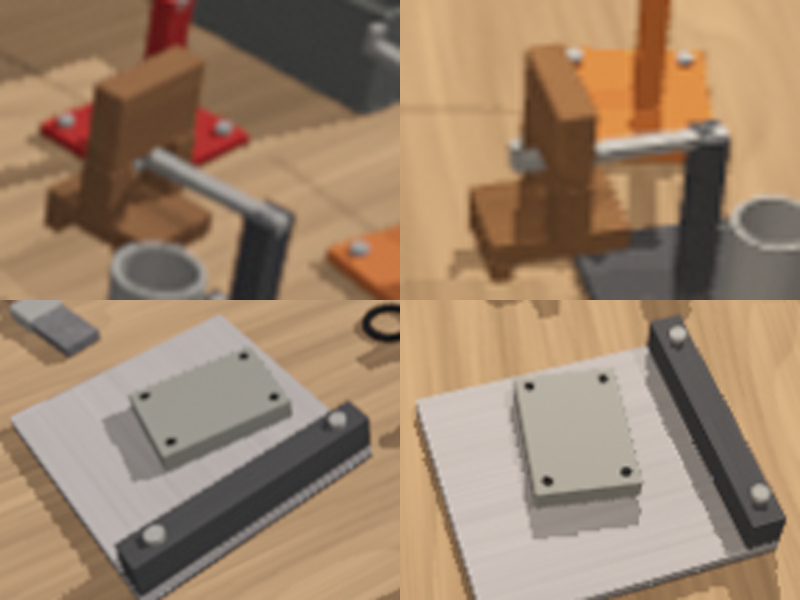

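The close crop confirms the choice: the brown D-handle block hangs on the grey hook of the dark stand. The plate is visible with its four holes, and the fence with two bolts. Next I cast rays from the corners.

```bash
python3 - <<'E'
from h import *
np.set_printoptions(precision=1,suppress=True)
A=cam("scene");B=cam("side")
s=lambda L:[(80+x/2.381,220+(y-300)/2.381) for x,y in L]
d=lambda L:[(215+(x-400)/2.778,250+(y-300)/2.778) for x,y in L]
s1=lambda L:[(300+x/4,140+y/4) for x,y in L]
d1=lambda L:[(240+(x-400)/5,125+y/5) for x,y in L]
def both(n,u,v,z):
    p=onz(A,u,z);q=onz(B,v,z);print(n);print(np.c_[p[:,:2],q[:,:2]]);
    print(" mean",p.mean(0)[:2],q.mean(0)[:2]);
    if len(u)==len(v):print(" tri",tri(A,u,B,v))
def edges(P):
    for i in range(len(P)):
        e=P[(i+1)%len(P)]-P[i];print("   edge",np.linalg.norm(e),np.degrees(np.arctan2(e[1],e[0])))
# order: near-left.. handle: (xmin,ymin),(xmin,ymax)...
both("handle",s1([(117,100),(97,85),(183,47),(205,62)]),d1([(597,117),(560,120),(528,50),(565,47)]),182)
both("plate",s([(130,400),(250,348),(290,402),(168,458)]),d([(536,497),(514,378),(612,370),(641,487)]),36)
for C,u in((A,s([(130,400),(250,348),(290,402),(168,458)])),(B,d([(536,497),(514,378),(612,370),(641,487)]))):edges(onz(C,u,36)[:,:2])
both("fenceface top edge",s([(118,545),(352,403)]),d([(748,525),(650,324)]),50)
for C,u in((A,s([(118,545),(352,403)])),(B,d([(748,525),(650,324)]))):edges(onz(C,u,50)[:1+1,:2])
both("bed nearcorners",s([(12,420),(220,315)]),d([(478,600),(417,402)]),14)
both("hook lip,post",s1([(138,165),(280,215)]),d1([(518,150),(708,130)]),132)
# hole dark blobs
E
```

```text
handle
[[550.6 177.8 548.5 184.7]
 [531.3 179.6 527.3 183.5]
 [522.8 253.4 518.6 253.4]
 [543.7 251.3 540.7 254.8]]
 mean [537.1 215.5] [533.8 219.1]
 tri [[548.1 181.4 181.8   4.2]
 [527.6 183.8 180.2   2.5]
 [519.3 257.2 179.4   0. ]
 [540.8 255.  180.6   2.1]]
plate
[[ 460.9 -265.4  451.9 -264.9]
 [ 452.5 -147.5  448.  -144.5]
 [ 539.2 -145.3  535.9 -144.1]
 [ 544.8 -258.3  538.8 -264.3]]
 mean [ 499.3 -204.2] [ 493.6 -204.4]
 tri [[ 453.  -263.2   30.1    3.3]
 [ 448.6 -145.1   33.9    3.6]
 [ 536.5 -143.7   34.     1.9]
 [ 539.8 -258.8   29.7    3. ]]
   edge 118.20989427226311 94.08692661653558
   edge 86.72275573448232 1.4634868486612407
   edge 113.16525095657923 -87.14825640227828
   edge 84.19964048970618 -175.1635124334145
   edge 120.51342136176903 91.83541578582364
   edge 87.87826916018477 0.25737722032929383
   edge 120.29177528273276 -88.60700215999167
   edge 86.94380618102981 -179.61110786740878
fenceface top edge
[[ 619.5 -317.8  613.6 -315.8]
 [ 582.4 -105.   576.4 -106.7]]
 mean [ 601.  -211.4] [ 595.  -211.2]
 tri [[ 615.2 -315.9   46.5    3.9]
 [ 577.7 -102.8   45.     0.2]]
   edge 215.95857584947478 99.8942998863951
   edge 215.95857584947478 -80.10570011360491
   edge 212.4308431528895 100.08904077625702
   edge 212.4308431528895 -79.91095922374298
bed nearcorners
[[ 405.  -360.   397.7 -338.2]
 [ 362.4 -146.5  361.8 -146.3]]
 mean [ 383.7 -253.3] [ 379.7 -242.2]
 tri [[ 401.1 -351.3   18.3   21. ]
 [ 361.8 -146.2   13.6    0.3]]
hook lip,post
[[551.9 199.8 510.8 223.5]
 [633.8 231.6 626.8 234.3]]
 mean [592.8 215.7] [568.8 228.9]
 tri [[515.2 241.8 107.2  17.3]
 [628.3 239.1 127.2   2. ]]
```

Estimates so far:
- **Block handle:** centre about (535,218), yaw about 6–8°.
- **Plate:** centre about (496,-204), yaw about 1°.
- **Fence:** face middle about (598,-211), yaw about 10°.

Sizes and heights agree with the description, so I move to above the handle.

servo_tool(deltas=[0.03, -0.024, 0.004, 0, 0, -6, 0, 0.06, -0.048, 0.008, 0, 0, -12, 0, 0.09, -0.072, 0.012, 0, 0, -18, 0, 0.12, -0.096, 0.016, 0, 0, -24, 0, 0.15, -0.12, 0.02, 0, 0, -30, 0])

```text
clock: 0.52
tcp_pos: [356.3, 361.8, 251.4]
tool_rot: [-0.0, 0.449, 0.894, -0.0]
contact_force: [0.3, 0.8, -0.1]
opening: 85.5
grasp_force: 0.0
```

servo_tool(deltas=[0.03, -0.024, 0.006, 0, 0, -6, 0, 0.06, -0.048, 0.012, 0, 0, -12, 0, 0.09, -0.072, 0.018, 0, 0, -18, 0, 0.12, -0.096, 0.024, 0, 0, -24, 0, 0.14, -0.12, 0.03, 0, 0, -29, 0])

```text
clock: 0.93
tcp_pos: [497.4, 241.5, 281.0]
tool_rot: [-0.0, 0.659, 0.753, -0.0]
contact_force: [1.5, 0.2, -0.1]
opening: 85.3
grasp_force: 0.0
```

servo_tool(deltas=[0.015, -0.012, 0, 0, 0, 0, 0, 0.02, -0.025, 0, 0, 0, 0, 0, 0.02, -0.025, 0, 0, 0, 0, 0, 0.02, -0.025, 0, 0, 0, 0, 0])

```text
clock: 1.27
tcp_pos: [515.3, 217.8, 281.0]
tool_rot: [-0.0, 0.657, 0.754, -0.0]
contact_force: [0.4, -0.3, 0.2]
opening: 85.2
grasp_force: 0.0
```

```bash
python3 - <<'E'
from h import *
st=telemetry.observe();print(st["clock"],st["tcp_pos"],st["tool_rot"],st["joints"])
im=cams.capture("wrist");np.save("w1",im);save(cv2.resize(im,(800,600)),"w1.png")
C=cam("wrist",st);print(-C[2].T@C[3],proj(C,[[535,218,182]])*800/512)
E
```

```text
1.2667 [515.30404976 217.8431589  280.96201757] [-2.63730432e-04  6.56648707e-01  7.54196482e-01 -2.70381182e-04] [2.54238882e-01 3.16055871e-01 1.62252532e-01 1.41773715e+00
 1.29852850e-04 1.68697214e+00]
[505.94782364 293.27715564 424.14926541] [[443.41319244 307.68405236]]
```

View pics/w1.png

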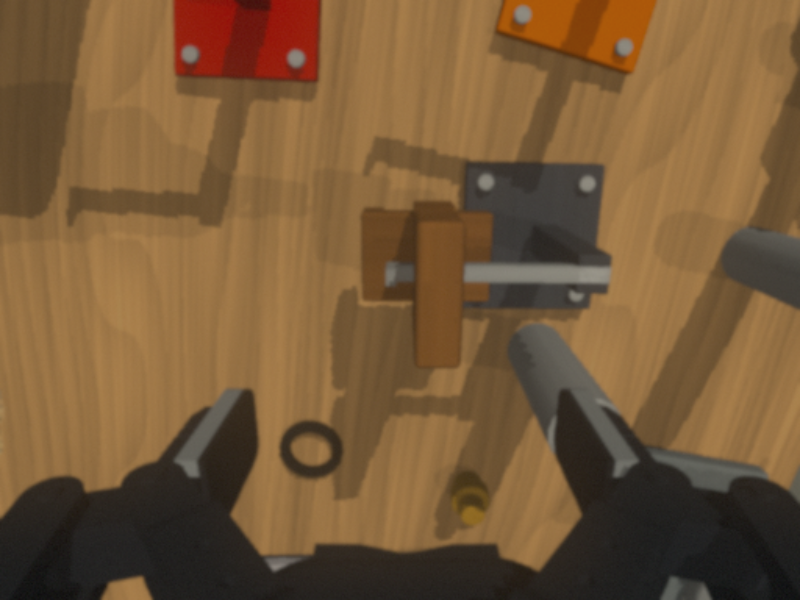

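The wrist picture shows the handle top face at about (438,291), its edges parallel to the image columns, so the yaw matches. The tube is lower right at about (560,380) and the hook runs right from (385,272).

```bash
python3 - <<'E'
from h import *
np.set_printoptions(precision=1,suppress=True)
im=np.load("w1.npy");q=np.array([-2.637e-04,6.56648707e-01,7.54196482e-01,-2.7e-04])
C=cam("wrist",dict(tool_rot=q,tcp_pos=[515.304,217.843,280.962]))
k=512/800
P=onz(C,np.array([(415,219),(462,217),(461,366),(416,366)])*k,182);print(P,P.mean(0))
H=onz(C,np.array([(387,272),(609,272)])*k,130);print("hook",H,np.degrees(np.arctan2(*(H[1]-H[0])[1::-1])))
A=cam("scene");B=cam("side");f=.64
print("tube",tri(A,np.array([(530,323)])*f,B,np.array([(490,267)])*f),onz(A,np.array([(530,323)])*f,140),onz(B,np.array([(490,267)])*f,140))
print("ring,valve",onz(A,np.array([(381,358),(425,420)])*f,5),onz(B,np.array([(395,377),(484,378)])*f,5))
E
```

```text
[[514.9 259.3 182. ]
 [536.6 263.3 182. ]
 [548.9 188.3 182. ]
 [526.1 185.1 182. ]] [531.6 224.  182. ]
hook [[505.  219.  130. ]
 [635.5 237.3 130. ]] 7.9896302972520425
tube [[640.4 133.1 137.6   1.6]] [[642.1 131.7 140. ]] [[639.3 128.9 140. ]]
ring,valve [[456.9   4.3   5. ]
 [607.7 -11.2   5. ]] [[457.3   3.3   5. ]
 [613.4 -13.5   5. ]]
```

servo_tool(deltas=[0.0175, 0.0035, -0.02, 0, 0, 0, 0, 0.0175, 0.0035, -0.05, 0, 0, 0, 0, 0.0175, 0.0035, -0.08, 0, 0, 0, 0, 0.0175, 0.0035, -0.105, 0, 0, 0, 0, 0.0175, 0.0035, -0.12, 0, 0, 0, 0])

```text
clock: 1.73
tcp_pos: [531.0, 222.5, 158.7]
tool_rot: [-0.001, 0.656, 0.755, -0.001]
contact_force: [1.0, 0.5, -0.4]
opening: 85.5
grasp_force: 0.0
```

servo_tool(deltas=[0, 0, -0.008, 0, 0, 0, 0, 0, 0, -0.013, 0, 0, 0, 0, 0, 0, -0.013, 0, 0, 0, 0.2, 0, 0, -0.013, 0, 0, 0, 0.3])

```text
clock: 2.07
tcp_pos: [533.0, 222.1, 149.1]
tool_rot: [0.0, 0.656, 0.755, 0.0]
contact_force: [-0.0, -0.2, 0.2]
opening: 63.8
grasp_force: 0.0
```

```bash
python3 - <<'E'
from h import *
st=telemetry.observe();print(st["clock"],st["tcp_pos"],st["contact_force"],st["opening"])
w=cv2.resize(cams.capture("wrist"),(400,300));a=cams.capture("scene")[120:210,290:410];b=cams.capture("side")[100:190,230:350]
r=lambda i:cv2.resize(i,(400,300),interpolation=cv2.INTER_CUBIC)
save(np.vstack([np.hstack([w,r(a)]),np.hstack([r(b),w*0])]),"pre.png")
E
```

```text
2.0667 [533.02414856 222.12018535 149.13507411] [-0.01994629 -0.15497986  0.21602519] 63.77262400458973
```

View pics/pre.png

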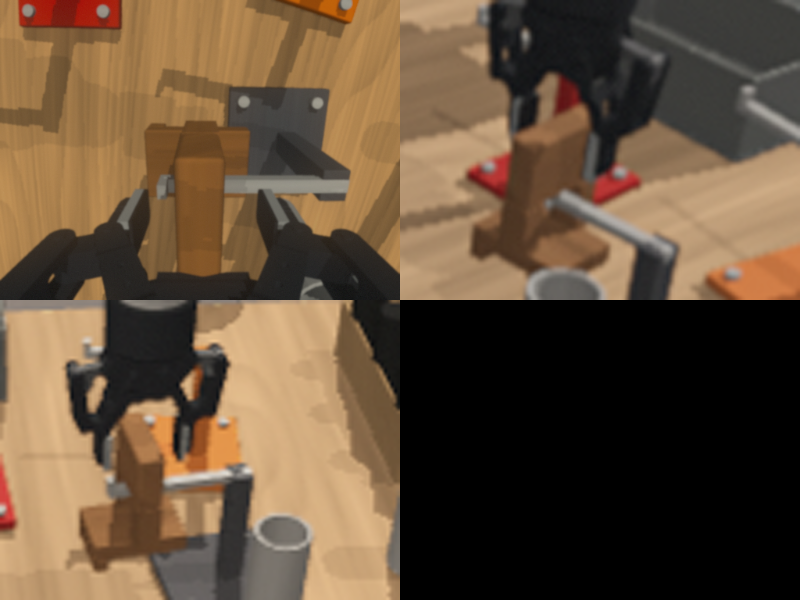

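The bar at about (200,215) in the wrist view sits between the fingers, about centred, and the tips are above the hook. I close the gripper.

servo_tool(deltas=[0, 0, 0, 0, 0, 0, 0.5, 0, 0, 0, 0, 0, 0, 0.65, 0, 0, 0, 0, 0, 0, 0.8, 0, 0, 0, 0, 0, 0, 0.9, 0, 0, 0, 0, 0, 0, 1], squeeze=80)

```text
clock: 2.63
tcp_pos: [533.1, 221.7, 148.6]
tool_rot: [0.0, 0.656, 0.755, 0.0]
contact_force: [0.1, -0.3, 4.9]
opening: 23.1
grasp_force: 78.5
```

servo_tool(deltas=[0, 0, 0, 0, 0, 0, 1, 0, 0, 0, 0, 0, 0, 1, 0, 0, 0, 0, 0, 0, 1, 0, 0, 0, 0, 0, 0, 1, 0, 0, 0, 0, 0, 0, 1])

```text
clock: 3.05
tcp_pos: [533.1, 221.7, 148.6]
tool_rot: [0.0, 0.656, 0.755, 0.0]
contact_force: [0.5, -0.8, 5.9]
opening: 23.2
grasp_force: 78.6
```

servo_tool(deltas=[0, 0, 0.004, 0, 0, 0, 1, 0, 0, 0.008, 0, 0, 0, 1, 0, 0, 0.012, 0, 0, 0, 1, 0, 0, 0.016, 0, 0, 0, 1, 0, 0, 0.019, 0, 0, 0, 1])

```text
clock: 3.47
tcp_pos: [532.9, 221.7, 167.8]
tool_rot: [0.0, 0.656, 0.755, 0.0]
contact_force: [-0.6, 0.0, -1.7]
opening: 23.0
grasp_force: 78.3
```

servo_tool(deltas=[0, 0, 0, 0, 0, 0, 1, -0.01, -0.001, 0, 0, 0, 0, 1, -0.02, -0.003, 0, 0, 0, 0, 1, -0.03, -0.004, 0, 0, 0, 0, 1])

```text
clock: 3.8
tcp_pos: [502.3, 217.5, 167.1]
tool_rot: [-0.0, 0.656, 0.755, -0.0]
contact_force: [-1.0, -0.1, -1.5]
opening: 23.1
grasp_force: 78.5
```

servo_tool(deltas=[-0.015, -0.002, 0, 0, 0, 0, 1, -0.03, -0.004, 0, 0, 0, 0, 1, -0.045, -0.006, 0, 0, 0, 0, 1, -0.06, -0.008, 0, 0, 0, 0, 1, -0.075, -0.01, 0, 0, 0, 0, 1])

```text
clock: 4.22
tcp_pos: [426.8, 207.5, 167.2]
tool_rot: [-0.0, 0.656, 0.755, -0.0]
contact_force: [-0.8, -0.6, -1.6]
opening: 23.1
grasp_force: 78.6
```

servo_tool(deltas=[-0.005, -0.005, 0.005, 0, 0, 0, 1, -0.005, -0.015, 0.02, 0, 0, 0, 1, -0.005, -0.03, 0.035, 0, 0, 0, 1, -0.005, -0.05, 0.05, 0, 0, 0, 1, -0.005, -0.07, 0.06, 0, 0, 0, 1])

```text
clock: 4.63
tcp_pos: [423.2, 137.0, 228.9]
tool_rot: [0.001, 0.656, 0.755, 0.001]
contact_force: [1.5, 0.4, -1.7]
opening: 22.8
grasp_force: 78.9
```

```bash
python3 - <<'E'
from h import *
st=telemetry.observe();print(st["clock"],st["tcp_pos"],st["contact_force"],st["opening"],st["joints"])
w=cv2.resize(cams.capture("wrist"),(400,300));A=cams.capture("scene");B=cams.capture("side")
Xp=np.array(st["tcp_pos"])+[0,0,19]
def r(n,im):
    u=proj(cam(n),[Xp-[0,0,50]])[0].astype(int);x=max(0,u[0]-60);y=max(0,u[1]-45);print(n,x,y)
    return cv2.resize(im[y:y+90,x:x+120],(400,300),interpolation=cv2.INTER_CUBIC)
save(np.vstack([np.hstack([w,r("scene",A)]),np.hstack([r("side",B),w*0])]),"held.png")
np.save("sc2",A);np.save("si2",B)
E
```

```text
4.6333 [423.17725368 136.98229294 228.91120525] [ 1.53707328  0.43808284 -1.67933457] 22.750372937684446 [ 1.29518675e-01  1.25489394e-01 -2.34595626e-01  1.20908594e+00
 -7.45843347e-05  1.56019924e+00]
scene 222 96
side 176 111
```

View pics/held.png

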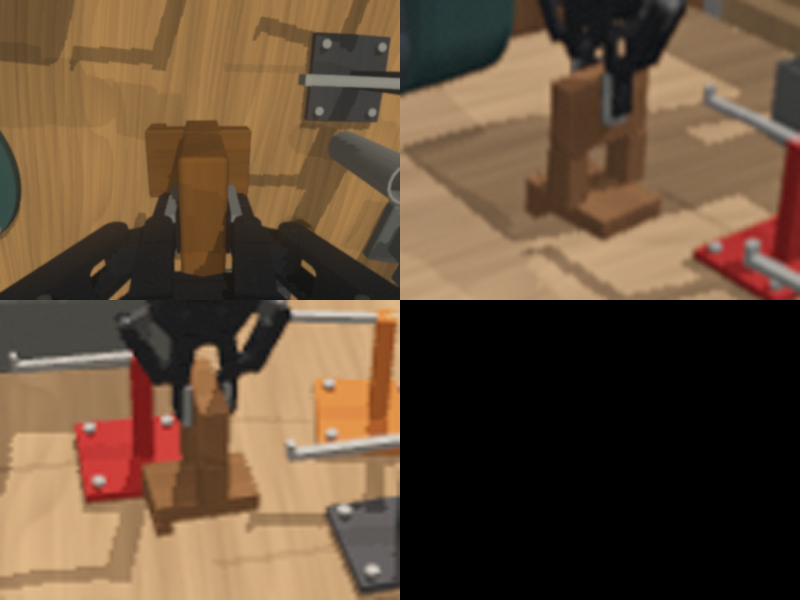

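The block is off the hook and held upright. The wrist view shows the bar at (203,215), and the scene and side crops show the sole level with the heel to the left. Next I check the predicted heel and toe corners against the images.

```bash
python3 - <<'E'
from h import *
np.set_printoptions(precision=0,suppress=True)
tcp=np.array([423.18,136.98,228.9]);a=np.radians(7.9);ex=np.array([np.cos(a),np.sin(a),0]);ey=np.array([-ex[1],ex[0],0]);ez=np.array([0,0,1.])
pts={"heel_f":(-32,-30,-88.6),"heel_b":(-46,-30,-88.6),"toe-":(40,-30,-76.6),"toe+":(40,30,-76.6),"bar_top--":(-12,-38,33.4),"heel_f+":(-46,30,-88.6)}
for k,p in pts.items():
    X=tcp+p[0]*ex+p[1]*ey+p[2]*ez
    print(k,(proj(cam("scene"),[X])[0]-[222,96])*3.333+[400,0],(proj(cam("side"),[X])[0]-[176,111])*3.333+[0,300])
E
```

```text
heel_f [540. 218.] [170. 535.]
heel_b [529. 211.] [153. 538.]
toe- [606. 241.] [257. 511.]
toe+ [665. 215.] [239. 467.]
bar_top-- [552.  77.] [196. 414.]
heel_f+ [587. 188.] [139. 492.]
```

The pixels agree with the block held as expected: the heel matches within about 2 mm. I carry it smoothly to above the plate's near side.

servo_tool(deltas=[0.001, -0.01, 0, 0, 0, 0, 1, 0.003, -0.025, 0, 0, 0, 0, 1, 0.006, -0.045, 0, 0, 0, 0.5, 1, 0.009, -0.067, 0, 0, 0, 0.5, 1, 0.012, -0.09, 0, 0, 0, 1, 1])

```text
clock: 5.2
tcp_pos: [434.7, 47.0, 226.8]
tool_rot: [-0.0, 0.649, 0.761, -0.0]
contact_force: [1.2, 1.3, -2.0]
opening: 23.0
grasp_force: 78.9
```

servo_tool(deltas=[0.003, -0.023, 0, 0, 0, 0, 1, 0.006, -0.046, 0, 0, 0, 0, 1, 0.009, -0.069, 0, 0, 0, 0.5, 1, 0.012, -0.092, 0, 0, 0, 0.5, 1, 0.015, -0.115, 0, 0, 0, 1, 1])

```text
clock: 5.62
tcp_pos: [449.7, -68.4, 226.8]
tool_rot: [-0.0, 0.643, 0.766, -0.0]
contact_force: [0.9, -0.2, -0.3]
opening: 22.9
grasp_force: 78.9
```

servo_tool(deltas=[0.003, -0.023, -0.003, 0, 0, 0, 1, 0.006, -0.046, -0.007, 0, 0, 0, 1, 0.009, -0.069, -0.011, 0, 0, 0, 1, 0.011, -0.09, -0.015, 0, 0, 0, 1, 0.012, -0.11, -0.02, 0, 0, 0, 1])

```text
clock: 6.03
tcp_pos: [461.9, -178.5, 206.6]
tool_rot: [-0.0, 0.643, 0.766, -0.0]
contact_force: [-0.1, -0.3, -1.3]
opening: 23.1
grasp_force: 78.9
```

servo_tool(deltas=[0.001, -0.012, -0.01, 0, 0, 0, 1, 0.001, -0.02, -0.02, 0, 0, 0, 1, 0.001, -0.026, -0.028, 0, 0, 0, 1, 0.001, -0.03, -0.034, 0, 0, 0, 1, 0.001, -0.032, -0.038, 0, 0, 0, 1])

```text
clock: 6.45
tcp_pos: [462.5, -209.0, 168.2]
tool_rot: [-0.001, 0.643, 0.766, -0.0]
contact_force: [-0.2, 0.1, -1.9]
opening: 23.0
grasp_force: 78.9
```

```bash
cat > look.py <<'E'
from h import *
import sys
st=telemetry.observe();print(st["clock"],st["tcp_pos"],st["tool_rot"],st["contact_force"],st["opening"],st["joints"])
w=cams.capture("wrist");A=cams.capture("scene");B=cams.capture("side")
X=np.array(st["tcp_pos"])-[0,0,60]
def r(n,im):
    u=proj(cam(n),[X])[0].astype(int);x=max(0,u[0]-64);y=max(0,u[1]-48);print(n,x,y)
    return cv2.resize(im[y:y+96,x:x+128],(400,300),interpolation=cv2.INTER_CUBIC)
def pr(n):
    q=np.array(st["tool_rot"]);th=2*np.arctan2(q[2],q[1])-np.pi/2;ex=np.array([np.cos(th),np.sin(th),0]);ey=np.array([-ex[1],ex[0],0])
    return proj(cam(n),[np.array(st["tcp_pos"])+x*ex+y*ey+[0,0,z] for x,y,z in((-32,-30,-88.6),(-46,-30,-88.6),(40,-30,-76.6),(40,30,-76.6),(-46,30,-88.6))])
a=r("scene",A);b=r("side",B)
np.set_printoptions(precision=1,suppress=True)
print("pred",pr("scene"),pr("side"))
np.save("scN",A);np.save("siN",B)
save(np.vstack([np.hstack([cv2.resize(w,(400,300)),a]),np.hstack([b,a*0])]),sys.argv[1])
E
python3 look.py over.png
```

```text
6.45 [ 462.4759431  -208.98630716  168.19403036] [-6.45597327e-04  6.42800554e-01  7.66033308e-01 -3.96457054e-05] [-0.20289667  0.09935603 -1.91111624] 22.97821441091334 [-5.85148820e-01  2.62761395e-01 -2.24072508e-01  1.08525432e+00
  6.68088979e-05  8.11148686e-01]
scene 91 179
side 202 233
pred [[137.3 236.4]
 [134.3 233.3]
 [153.  249.4]
 [178.9 236.2]
 [159.2 221.6]] [[256.5 302.7]
 [250.5 304.1]
 [287.6 292.3]
 [278.9 271.6]
 [243.2 282.7]]
```

View pics/over.png

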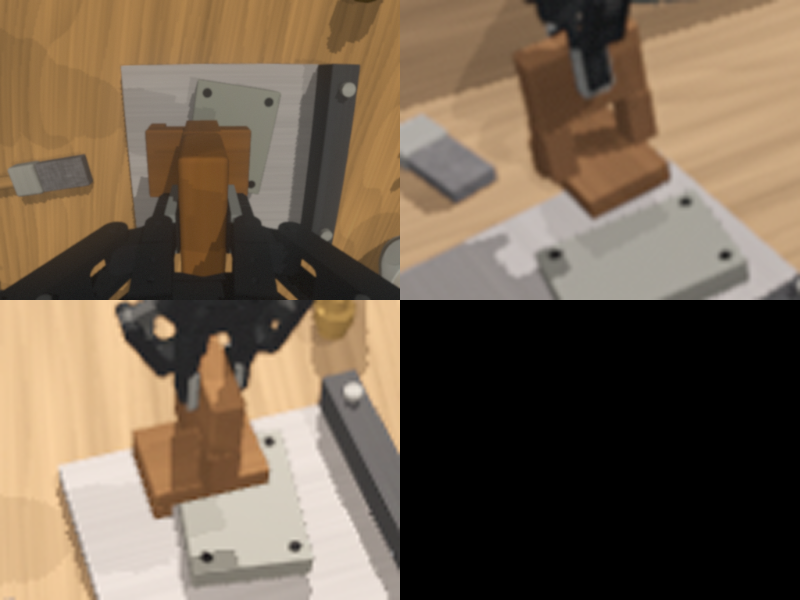

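The block is above the plate's near side, aligned with the bed. The plate's near-left corner is at (183,510) in the side crop and the heel at (165,515), behind the near edge. I lower it so the sole sits about 4 mm above the plate's top.

servo_tool(deltas=[0, 0, -0.01, 0, 0, 0, 1, 0, 0, -0.022, 0, 0, 0, 1, 0, 0, -0.034, 0, 0, 0, 1, 0, 0, -0.044, 0, 0, 0, 1, 0, 0, -0.05, 0, 0, 0, 1])

```text
clock: 7.02
tcp_pos: [462.8, -208.7, 118.9]
tool_rot: [-0.0, 0.643, 0.766, 0.0]
contact_force: [0.2, -0.3, -1.7]
opening: 23.1
grasp_force: 79.1
```

servo_tool(deltas=[0, 0, -0.001, 0, 0, 0, 1, 0, 0, -0.001, 0, 0, 0, 1])

```text
clock: 7.18
tcp_pos: [462.9, -209.1, 118.6]
tool_rot: [0.0, 0.643, 0.766, 0.0]
contact_force: [0.3, -0.1, -2.0]
opening: 23.2
grasp_force: 79.1
```

servo_tool(deltas=[0, 0, -0.001, 0, 0, 0, 1, 0, 0, -0.002, 0, 0, 0, 1, 0, 0, -0.003, 0, 0, 0, 1, 0, 0, -0.003, 0, 0, 0, 1])

```text
clock: 7.52
tcp_pos: [462.9, -209.3, 115.3]
tool_rot: [0.0, 0.643, 0.766, -0.0]
contact_force: [-0.0, -0.3, -1.4]
opening: 23.2
grasp_force: 79.1
```

```bash
python3 look.py low.png
```

```text
7.5167 [ 462.8531305  -209.33924314  115.33820877] [ 7.85024864e-05  6.42933335e-01  7.65922137e-01 -4.14035149e-06] [-0.02365579 -0.28071218 -1.44461702] 23.214625297611185 [-5.85267290e-01  2.99945104e-01 -3.24462433e-01  9.46233721e-01
 -2.59401961e-05  8.11376608e-01]
scene 95 198
side 201 247
pred [[141.7 254.7]
 [138.7 251.5]
 [157.  268.5]
 [181.9 255. ]
 [162.6 239.6]] [[256.  315.9]
 [250.2 317.3]
 [285.9 305.8]
 [277.6 285.3]
 [243.2 296.2]]
```

View pics/low.png

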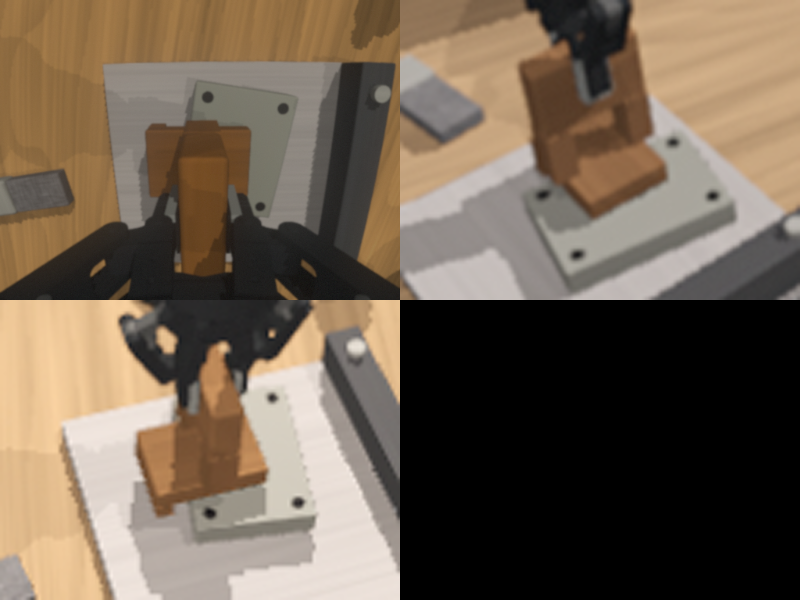

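The picture shows the heel tip at (165,512) in the side crop, clear behind the plate's near edge at about (190,505). The toe is over the plate and about centred on it. I ease down to contact.

servo_tool(deltas=[0, 0, -0.0007, 0, 0, 0, 1, 0, 0, -0.0014, 0, 0, 0, 1, 0, 0, -0.002, 0, 0, 0, 1, 0, 0, -0.002, 0, 0, 0, 1])

```text
clock: 8.0
tcp_pos: [462.8, -209.3, 113.2]
tool_rot: [-0.0, 0.643, 0.766, 0.0]
contact_force: [0.4, 0.0, -1.7]
opening: 22.8
grasp_force: 79.1
```

servo_tool(deltas=[0, 0, -0.0005, 0, 0, 0, 1, 0, 0, -0.001, 0, 0, 0, 1, 0, 0, -0.001, 0, 0, 0, 1])

```text
clock: 8.25
tcp_pos: [463.0, -209.5, 112.9]
tool_rot: [0.0, 0.643, 0.766, 0.0]
contact_force: [-3.1, 0.9, 9.2]
opening: 23.5
grasp_force: 80.2
```

Contact came at TCP z of about 113, as predicted. I ease up 1 mm and advance along the push direction (0.985, 0.174).

servo_tool(deltas=[0, 0, 0.001, 0, 0, 0, 1, 0.005, 0.001, 0.001, 0, 0, 0, 1, 0.01, 0.002, 0.001, 0, 0, 0, 1, 0.015, 0.003, 0.001, 0, 0, 0, 1, 0.02, 0.004, 0.001, 0, 0, 0, 1])

```text
clock: 8.67
tcp_pos: [483.4, -205.2, 113.1]
tool_rot: [-0.0, 0.643, 0.766, -0.0]
contact_force: [-0.3, 0.6, -2.1]
opening: 22.9
grasp_force: 79.0
```

servo_tool(deltas=[0.004, 0.001, 0, 0, 0, 0, 1, 0.008, 0.001, 0, 0, 0, 0, 1, 0.012, 0.002, 0, 0, 0, 0, 1, 0.016, 0.003, 0, 0, 0, 0, 1, 0.02, 0.004, 0, 0, 0, 0, 1])

```text
clock: 9.08
tcp_pos: [503.2, -201.2, 113.2]
tool_rot: [-0.0, 0.643, 0.766, -0.0]
contact_force: [-0.2, -0.8, -2.3]
opening: 22.5
grasp_force: 79.0
```

```bash
python3 look.py mid.png
```

```text
9.0833 [ 503.16349218 -201.18496477  113.23545409] [-5.99763822e-05  6.42927316e-01  7.65927191e-01 -2.23736447e-05] [-0.20010432 -0.84558983 -2.33674378] 22.45389611827244 [-5.30767073e-01  3.54850411e-01 -2.44947071e-01  9.71124580e-01
 -2.41168551e-05  8.65861109e-01]
scene 105 208
side 218 243
pred [[151.3 265.2]
 [148.2 261.7]
 [167.8 280.1]
 [193.  265.6]
 [172.3 249. ]] [[272.8 311.9]
 [267.1 313.3]
 [302.2 301.8]
 [293.4 281.8]
 [259.5 292.5]]
```

View pics/mid.png

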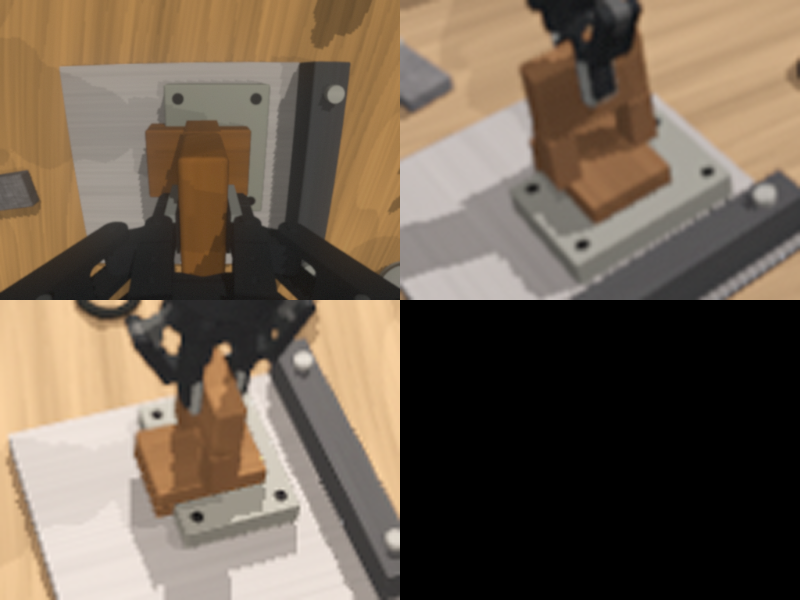

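The plate has turned square with the block and is moving with it. The scene crop shows the plate parallel to the fence with a gap left. I continue, slowing towards the fence.

servo_tool(deltas=[0.005, 0.001, 0, 0, 0, 0, 1, 0.01, 0.002, 0, 0, 0, 0, 1, 0.015, 0.003, 0, 0, 0, 0, 1, 0.019, 0.003, 0, 0, 0, 0, 1, 0.022, 0.004, 0, 0, 0, 0, 1])

```text
clock: 9.65
tcp_pos: [525.4, -197.4, 113.2]
tool_rot: [0.0, 0.643, 0.766, -0.0]
contact_force: [-0.6, -0.7, -1.2]
opening: 23.1
grasp_force: 79.1
```

servo_tool(deltas=[0.0015, 0.0003, 0, 0, 0, 0, 1, 0.003, 0.0006, 0, 0, 0, 0, 1, 0.0045, 0.0008, 0, 0, 0, 0, 1, 0.006, 0.001, 0, 0, 0, 0, 1])

```text
clock: 9.98
tcp_pos: [530.8, -196.2, 113.3]
tool_rot: [-0.0, 0.643, 0.766, -0.0]
contact_force: [-1.9, 0.0, -1.3]
opening: 22.7
grasp_force: 79.0
```

servo_tool(deltas=[0.001, 0.0002, 0, 0, 0, 0, 1, 0.002, 0.0004, 0, 0, 0, 0, 1, 0.003, 0.0006, 0, 0, 0, 0, 1])

```text
clock: 10.23
tcp_pos: [533.5, -195.8, 113.2]
tool_rot: [-0.0, 0.643, 0.766, -0.0]
contact_force: [-4.7, -1.5, -2.0]
opening: 22.8
grasp_force: 79.0
```

servo_tool(deltas=[0.0005, 0.0001, -0.0005, 0, 0, 0, 1, 0.001, 0.0002, -0.001, 0, 0, 0, 1, 0.001, 0.0002, -0.001, 0, 0, 0, 1])

```text
clock: 10.48
tcp_pos: [533.6, -195.9, 113.2]
tool_rot: [-0.0, 0.643, 0.766, -0.001]
contact_force: [-13.6, -2.0, 16.0]
opening: 23.0
grasp_force: 81.7
```

servo_tool(deltas=[0.0005, 0.0001, -0.0003, 0, 0, 0, 1, 0.001, 0.0002, -0.0006, 0, 0, 0, 1, 0.001, 0.0002, -0.0006, 0, 0, 0, 1])

```text
clock: 10.73
tcp_pos: [533.9, -195.9, 113.2]
tool_rot: [-0.0, 0.643, 0.766, -0.002]
contact_force: [-21.0, -3.2, 28.3]
opening: 23.1
grasp_force: 83.3
```

The push is now about 21 N forward and 28 N down. I hold briefly and check.

servo_tool(deltas=[0, 0, 0, 0, 0, 0, 1, 0, 0, 0, 0, 0, 0, 1, 0, 0, 0, 0, 0, 0, 1, 0, 0, 0, 0, 0, 0, 1, 0, 0, 0, 0, 0, 0, 1])

```text
clock: 11.15
tcp_pos: [533.8, -195.9, 113.2]
tool_rot: [-0.0, 0.643, 0.766, -0.002]
contact_force: [-20.7, -2.6, 29.0]
opening: 22.9
grasp_force: 83.2
```

```bash
python3 look.py fin.png
```

```text
11.15 [ 533.84738329 -195.88578306  113.17038665] [-2.86177207e-04  6.43176602e-01  7.65715651e-01 -1.82149733e-03] [-20.65626441  -2.56173439  29.02619536] 22.88776488907754 [-0.49321295  0.39789736 -0.17472082  0.99948159 -0.00344964  0.90407135]
scene 113 216
side 230 240
pred [[158.5 273.1]
 [155.2 269.5]
 [175.9 289. ]
 [201.4 273.8]
 [179.7 256.2]] [[285.4 308.8]
 [279.8 310.2]
 [314.5 298.9]
 [305.3 279. ]
 [271.8 289.7]]
```

View pics/fin.png

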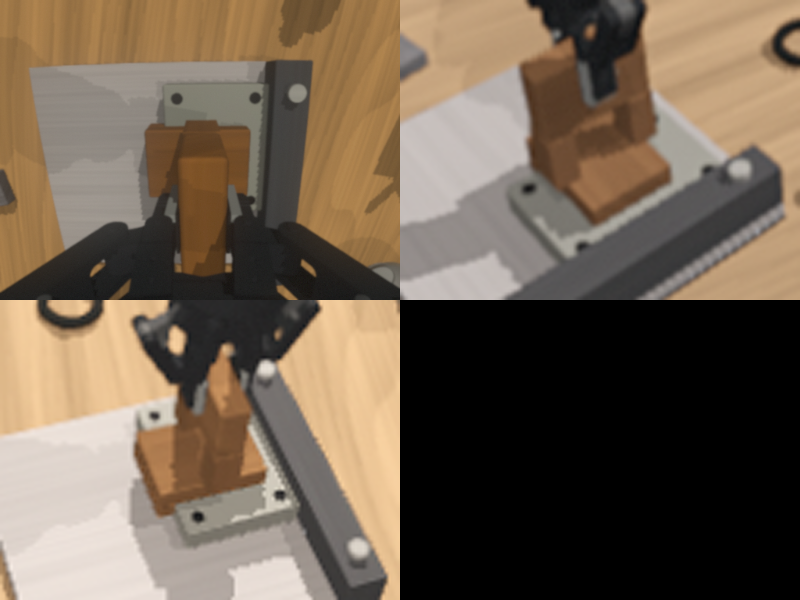

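The plate lies flush against the fence, with the wrist view showing both edges meeting along column 265. The heel is behind the near edge and the force is steady, so I hand the job in.

```bash
python3 -c "
from workcell import workorder;print(workorder.close_job())"
```

```text
the job is handed in; nothing more can be done
None
```

The job is handed in at about 11 s on the robot's clock: the block is still gripped and holds the plate flush against the fence with a steady push of about 21 N forward and 29 N down, though the hand-in returned no verdict.

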